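# Seat the arm board on the record deck

## Task

Pick the loose aluminium arm board up from the service mat by its black pillar, turn it the same way round as the deck, and press it down between the two sprung roller claws of the record deck's arm bay until they snap over its edges. Then, keeping it level, ease it fore and aft until it drops home on the three steel locating balls and the claws hold it down flat; let go. Be gentle, never force it, and leave everything else where it is.

Things in the scene. Friction and masses are not known exactly. Their poses are not given: they have to be found in the camera images.
- board: loose arm board, 0.5 kg: aluminium plate 116 (x) x 104 (y) x 16 mm, black pillar in its middle, thin post at its -x,+y corner. Origin: centre of the underside, z up. Its y = +-52 edges are 45 deg knife edges, sharpest at z 8. Underside: three V grooves 13 wide, 6.5 deep, pointing to the centre, 34 mm out at 90, 210, 330 deg from +x. Fits only with x and y along the deck's x and y
- pillar (a point): grip point on the pillar, on the board's centre line 42 mm above its underside. The pillar is 30 (x) x 22 (y) mm, flat-sided, from 16 to 62 mm above the underside, with a small yoke to 72; best pinched across its x faces
- deck: record deck, fixed, level, 360 (x) x 465 (y) mm: dark red plinth, top at z 65, matted platter (300 dia, top at z 100) to the left, arm bay to the right. Origin: centre of its footprint on the table, x to its rear (away from the robot), y left
- bay (a point): nominal place of the board's origin when home, 98 mm above the table. The bay's steel carrier with its three 12 mm balls is clamped in a slot and is not measured: true home lies up to 12 mm fore or aft of this point along the deck's x and 0 to 5 mm higher (y, yaw as the deck). Off its seats the board rides on the balls about 4 mm above home; let loose within 3 mm of home it slides in by itself
- claw_left (a joint): outward swing (rad) of the sprung roller claw on the bay's +y side: 0 empty, roller reaching over the board's edge. The board coming down meets both rollers some 15 mm above home, needs about 12 N (its weight included) to pass them (swing 0.31), then they pull it down with some 7 to 10 N
- claw_right (a joint): the same on the -y side. Both claws: about 0.07 with the board fully home, 0.13 to 0.28 when snapped in but still riding on the balls
- wand: bystander: black arm tube with steel stub and cartridge, 230 mm long, lying to the right of the mat; origin under its middle
- counterweight: bystander: brass ring 38 dia x 24 mm; origin at its underside
- puck: bystander: dark record weight 72 dia x 40 mm standing on the platter; origin at its underside
- driver: bystander: red screwdriver 170 mm lying in front of the mat; origin under its middle
- fluid: bystander: amber bottle 34 dia x 75 mm; origin at its underside
- brush: bystander: record brush 28 x 95 x 32 mm; origin at its underside
- level: bystander: round bubble level 40 dia x 13 mm; origin at its underside
There are look-alikes about, which are no part of the job. What is shaped like the board but green is not meant.

How it is judged:
By the outcome, as a careful person would: the job done as asked, in the order asked, and still so for the second after the job is handed in, with the robot touching nothing.
It also fails if it takes over 58 s, if anything falls off the work surface, if the arm or the gripper's body presses on something with over 40 N, if the wrist force passes 120 N, or if a joint passes its speed limit or range.

## Robot

A 6-joint arm with a two-finger parallel gripper is mounted at the origin on the work surface. World frame = base frame: x ahead of the robot, y to its left, z up, the work surface at z = 0. Lengths are in mm, angles in rad, forces in N, time in s.
With the tool pointing down it reaches from about 300 to 850 mm from the base axis. Payload 4.2 kg.
Tool frame: the origin (TCP) lies midway between the tips of the shut fingers; the grasp point (between the pads) lies 19 mm behind it; z points along the fingers, x is the direction in which the jaws open and shut, and the axes are right-handed (so a half turn about z gives the same grasp; the last joint's range is limited). The gripper opens to 91 mm and grips with 3 to 60 N. Pads are 32 mm wide; open, the fingers measure 118 mm over their backs; the gripper's body (76 mm by 178 mm) begins 60 mm behind the grasp point.
Start: joints at [-1.256, 0.32, 1.565, -0, 1.257, -0.02], TCP at [188.937, -543.089, 213.976] pointing down, gripper open.
Joint ranges: [-3.11, 3.11], [-0.84, 2.01], [0.21, 2.61], [-1.34, 4.49], [0.05, 2.63], [-2.56, 2.56]. Speed limits (rad/s): [2.57, 2.57, 3.14, 3.14, 3.14, 3.14].

## Interface

Orientations are given as [roll, pitch, yaw] about the fixed x, y, z axes, in that order (R = Rz(yaw) Ry(pitch) Rx(roll)).
In Python, from cell import manip gives the robot as it stands.
- The arm moves only by the shell command python3 -m pendant 'ROWS' [FORCE]. ROWS is JSON, a list of rows, each an object with "offset": the shift along the tool's x, y, z in m, a list of three; "roll": the turn about the tool's z in degrees; "claw": the finger opening in m, from 0 to 0.0912. A call has 1 to 12 rows; each row shifts and turns the pose as measured when the row begins, along the tool's axes as they then stand; what a row does not reach is not made up. A row lasts 1/12 s, in which the tool goes at most 41.7 mm and 7.16 degrees, less where a joint would pass 70% of its speed; a pose out of reach is approached as far as the arm can. A call with a gripper value outside its range is refused whole. The fingers move at their own pace and stop on an object; FORCE is the grip in N (left out, the last holds). Time passes only in rows, so rows that do not move let the fingers close. It gives the time, the measured TCP pose, the force and the opening at its end, in the units of the state.
- manip.get_state(): the state, without advancing time (a new reading comes with each control period).
- manip.camera(name): name is "side" or "top"; returns a dict with "color" (480x640x3 uint8, blue, green, red), "range_z" (480x640 float32, mm along the optical axis (not along the pixel's ray), 0 where there is no reading), "K" (3x3 intrinsics, pixels), "world_from_camera" (4x4, takes a point from camera to world coordinates). Camera axes: x right, y down, z forward; pixel columns grow to the right and rows downward; lengths in mm; the calibration is good to about 2 mm. A picture is of the moment at which its call begins.
- manip.hand_in(): hands the job in, once; it reports no verdict.
The state is a dict: "time_s": time; "qpos": joint angles; "joint_vel": joint speeds; "effort": joint torques, N m; "position": TCP position; "tool_rot": TCP orientation; "contact_force": force on the tool from outside, world axes, zero at the start; "torque": the same for the moment, N m; "finger_gap": finger opening in mm.
Only numpy, scipy, OpenCV 4.12 (cv2) and the standard library are available. Lean on these libraries where they do the work, as an engineer would, in place of code of your own. Each camera call takes 0.05 s, during which the arm holds its last target. There are 200 camera calls.

## Working session

There is one attempt and no reset: what is moved stays moved. The work goes in short steps, Python scripts to look and compute and a shell command to move; the robot and the scene stay as the last step left them, time stands still between calls to the robot, and variables do not carry over. Pictures are saved under pics/ and viewed, about 8 in all and at most 12, crops included, and the job is handed in when it is done.

```bash
mkdir -p pics; cat > h.py <<'E'
import numpy as np, cv2
from cell import manip
def grab(n):
    c=manip.camera(n); K=np.array(c["K"]);T=np.array(c["world_from_camera"]);z=c["range_z"]
    v,u=np.mgrid[:480,:640]
    P=np.stack([(u-K[0,2])/K[0,0]*z,(v-K[1,2])/K[1,1]*z,z,np.ones_like(z)],-1)@T.T
    P=P[...,:3];P[z==0]=np.nan
    return c["color"],P,K,T
E
python3 - <<'E'
from h import *
for n in("top","side"):
    c,P,K,T=grab(n);cv2.imwrite(f"pics/{n}0.png",c);np.save(f"{n}0.npy",P);print(n,K[0,0],T.round(2).tolist())
print(manip.get_state())
E
```

```text
top 481.6673373793149 [[-0.02, -0.98, 0.19, 207.56], [-1.0, 0.02, -0.01, -195.1], [0.01, -0.19, -0.98, 1422.37], [0.0, 0.0, 0.0, 1.0]]
side 550.0395058301116 [[-0.95, -0.23, 0.2, 225.4], [-0.3, 0.74, -0.6, 487.26], [-0.01, -0.63, -0.78, 981.78], [0.0, 0.0, 0.0, 1.0]]
{'time_s': 0.1, 'qpos': array([-1.25603105e+00,  3.20219883e-01,  1.56554253e+00, -3.32540304e-05,
        1.25741034e+00, -1.99809734e-02]), 'joint_vel': array([ 0.00143818, -0.00274051, -0.00230651, -0.00032572,  0.00053742,
       -0.00027467]), 'effort': array([ 2.57862048e-04, -4.13334095e+01, -2.32510042e+01,  7.28337653e-02,
        4.22292575e-02, -5.81528025e-05]), 'position': array([ 188.76566733, -542.65405115,  213.21463819]), 'tool_rot': array([ 3.14159261e+00,  1.58041092e-03, -1.23603980e+00]), 'contact_force': array([-0.55894876,  0.34461238,  0.05457107]), 'torque': array([0.0621521 , 0.02005199, 0.02539715]), 'finger_gap': 91.2509218326717}
```

View pics/top0.png

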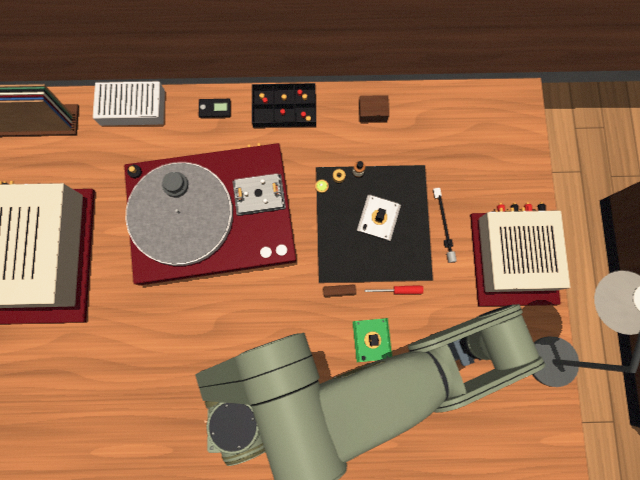

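View pics/side0.png

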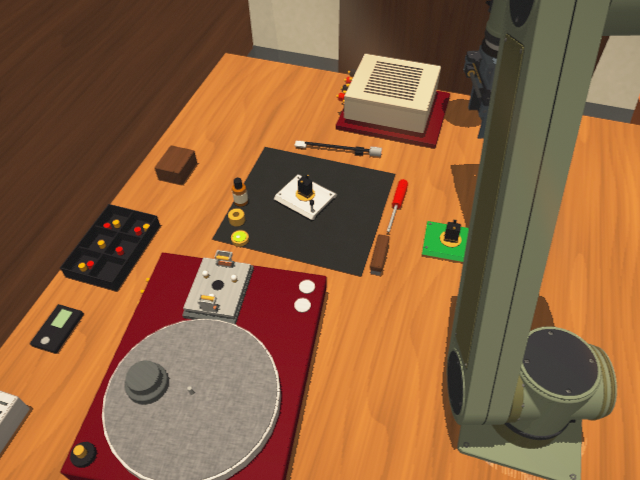

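Top view: board on the mat at (379,217), bay with its claws at (259,194), and the green look-alike at (373,340). Next I'll measure the poses.

```bash
python3 - <<'E'
from h import *
c=cv2.imread("pics/top0.png");P=np.load("top0.npy");hsv=cv2.cvtColor(c,cv2.COLOR_BGR2HSV)
Z=P[...,2]
def rect(m):
    n,l,s,_=cv2.connectedComponentsWithStats(m.astype(np.uint8));k=1+s[1:,4].argmax()
    q=P[l==k];r=cv2.minAreaRect(q[:,:2].astype(np.float32));return r,q[:,2].mean(),len(q)
box=np.zeros(Z.shape,bool);box[130:290,110:310]=1
print("plinth",rect(box&(Z>55)&(Z<75)))
pl=box&(Z>93)&(Z<107);r=rect(pl);print("platter",r)
b=np.zeros_like(box);b[185:250,345:412]=1
w=b&(hsv[...,1]<70)&(hsv[...,2]>110);print("plate",rect(w))
print("plateZ",rect(b&(Z>11)&(Z<26)))
q=P[b&(Z>40)];print("pillar",len(q),q.mean(0),q.min(0),q.max(0));
t=b&(Z>45);print("pillar rect",rect(t))
n,l,s,ce=cv2.connectedComponentsWithStats((b&(Z>26)).astype(np.uint8));print(s,ce)
print("mat z",np.nanmedian(Z[250:275,330:420]))
m=np.hstack([cv2.resize(c[165:225,225:295],None,fx=5.5,fy=5.5,interpolation=cv2.INTER_CUBIC),cv2.resize(c[185:245,345:415],None,fx=5.5,fy=5.5,interpolation=cv2.INTER_CUBIC)])
s=cv2.imread("pics/side0.png")
m2=np.hstack([cv2.resize(s[245:325,170:265],(385,330),interpolation=cv2.INTER_CUBIC),cv2.resize(s[165:225,270:340],(385,330),interpolation=cv2.INTER_CUBIC)])
cv2.imwrite("pics/crop1.png",cv2.resize(np.vstack([m,m2]),(700,600)))
E
```

```text
plinth (((569.984375, 102.43138122558594), (362.005615234375, 465.8188171386719), 7.1608171463012695), np.float64(65.10507233698284), 8854)
platter (((560.1680297851562, 178.20147705078125), (297.60174560546875, 297.06292724609375), 38.033573150634766), np.float64(99.76337261155714), 7850)
plate (((nan, nan), (0.0, 0.0), 0.0), np.float64(nan), 1140)
plateZ (((551.5603637695312, -399.83856201171875), (104.58589935302734, 118.56140899658203), 70.86685180664062), np.float64(19.06276726089773), 1137)
pillar 112 [ 545.34377497 -392.9449122    62.30756258] [ 513.93264866 -414.02035804   41.35882975] [ 567.41686396 -347.79143285   77.29247078]
pillar rect (((550.991943359375, -400.5244140625), (24.45433235168457, 31.025876998901367), 75.9970703125), np.float64(65.30993856942365), 92)
[[     0      0    640    480 307056]
 [   374    197      1      1      1]
 [   372    207      1      1      1]
 [   372    208     14     14    116]
 [   374    211      1      1      1]
 [   367    212      1      1      1]
 [   372    214      1      1      1]
 [   385    220      1      1      1]
 [   375    223      1      1      1]
 [   362    224      5      5     17]
 [   379    224      1      1      1]
 [   365    230      1      1      1]
 [   369    231      1      1      1]
 [   373    235      1      1      1]] [[319.47290071 239.51082539]
 [374.         197.        ]
 [372.         207.        ]
 [379.61206897 214.8362069 ]
 [374.         211.        ]
 [367.         212.        ]
 [372.         214.        ]
 [385.         220.        ]
 [375.         223.        ]
 [364.05882353 225.82352941]
 [379.         224.        ]
 [365.         230.        ]
 [369.         231.        ]
 [373.         235.        ]]
mat z 3.242057780108439
```

View pics/crop1.png

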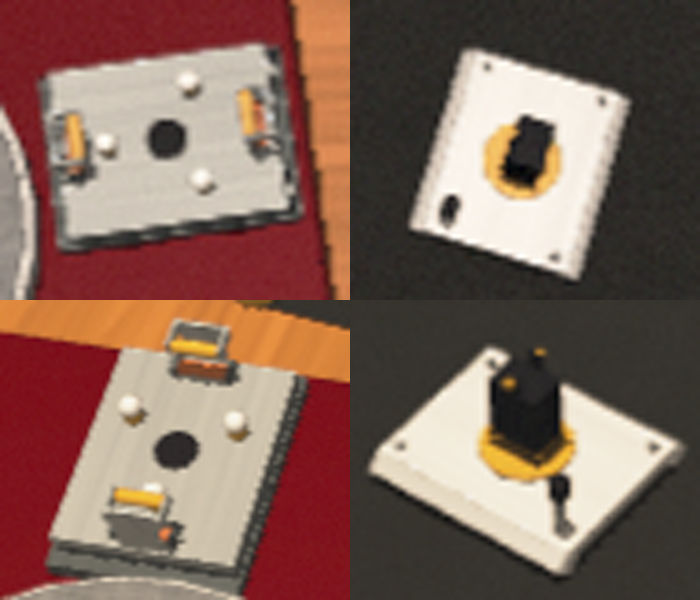

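```bash
python3 - <<'E'
from h import *
d=np.deg2rad
yaw=d(7.16);R=np.array([[np.cos(yaw),-np.sin(yaw)],[np.sin(yaw),np.cos(yaw)]])
a=d(np.array([90,210,330]))
tmpl=(R@(34*np.stack([np.cos(a),np.sin(a)]))).T
seeds={"top":[(246,194.2),(265.6,201),(262.6,181.4)],"side":[(211.5,296),(234,278),(205.5,274)]}
acc={n:[] for n in seeds}
for k in range(3):
  for n in seeds:
    c,P,K,T=grab(n);acc[n].append((c.astype(float),P))
rays=[[],[],[]]
for n in seeds:
    c=np.mean([x[0] for x in acc[n]],0).min(2);P=np.nanmedian([x[1] for x in acc[n]],0);pts=[]
    for i,(u,v) in enumerate(seeds[n]):
        for it in range(4):
            vv,uu=np.mgrid[round(v)-4:round(v)+5,round(u)-4:round(u)+5]
            w=np.clip(c[vv,uu]-np.median(c[vv,uu])-20,0,None)*(np.hypot(uu-u,vv-v)<4);s=w.sum()
            u,v=(w*uu).sum()/s,(w*vv).sum()/s
        dr=T[:3,:3]@[(u-K[0,2])/K[0,0],(v-K[1,2])/K[1,1],1];o=T[:3,3]
        rays[i].append((o,dr/np.linalg.norm(dr)))
        pts.append(o+dr*(100-o[2])/dr[2])
        print(n,i,round(u,1),round(v,1),pts[-1].round(1),"zmax",np.nanmax(P[vv,uu,2]).round(1))
    pts=np.array(pts);h=(pts[:,:2]-tmpl);print(n,"home each",h.round(1).tolist(),h.mean(0).round(1))
for r in rays:
    A=sum(np.eye(3)-np.outer(x,x) for o,x in r);b=sum((np.eye(3)-np.outer(x,x))@o for o,x in r);print("tri",np.linalg.solve(A,b).round(1))
# plate/pillar in both
P=np.nanmedian([x[1] for x in acc["side"]],0);Z=P[...,2]
q=P[170:215,275:335].reshape(-1,3);q=q[(q[:,2]>48)&(q[:,2]<80)];print("side pillar",len(q),q.min(0),q.max(0))
q=P[165:222,270:340].reshape(-1,3);q=q[(q[:,2]>15)&(q[:,2]<23)];print("side plate",cv2.minAreaRect(q[:,:2].astype(np.float32)))
P=np.nanmedian([x[1] for x in acc["top"]],0)
q=P[185:250,345:412].reshape(-1,3);q=q[(q[:,2]>13)&(q[:,2]<24)];print("top plate",cv2.minAreaRect(q[:,:2].astype(np.float32)),np.median(q[:,2]))
q=P[130:290,110:310].reshape(-1,3);q=q[(q[:,2]>55)&(q[:,2]<72)];print("plinth",cv2.minAreaRect(q[:,:2].astype(np.float32)))
q=P[170:220,225:292].reshape(-1,3);q=q[(q[:,2]>75)&(q[:,2]<150)];print("carrier zs",np.histogram(q[:,2],bins=range(75,150,5)))
E
```

```text
top 0 245.3 192.6 [ 654.9 -290.4  100. ] zmax 118.7
top 1 264.6 199.9 [ 605.2 -282.   100. ] zmax 108.9
top 2 261.9 180.4 [ 633.5 -337.8  100. ] zmax 106.5
top home each [[659.1, -324.1], [632.3, -261.5], [602.2, -324.6]] [ 631.2 -303.4]
side 0 210.8 294.5 [612.9 -15.3 100. ] zmax 121.9
side 1 233.0 276.1 [589.4 -68.5 100. ] zmax 106.3
side 2 204.4 271.9 [648. -61. 100.] zmax 105.9
side home each [[617.1, -49.1], [616.5, -48.0], [616.7, -47.8]] [616.8 -48.3]
tri [225.4 487.3 981.8]
tri [225.4 487.3 981.8]
tri [225.4 487.3 981.8]
side pillar 180 [ 516.27412007 -412.64661379   48.01436548] [ 570.7093969  -346.3926056    75.73378703]
side plate ((554.9956665039062, -397.80242919921875), (99.74610137939453, 118.38792419433594), 71.85668182373047)
top plate ((552.4812622070312, -400.3161315917969), (102.23465728759766, 117.46891784667969), 71.2470474243164) 19.227908851253915
plinth ((569.6278076171875, 102.00064086914062), (360.6216125488281, 464.9118347167969), 7.079834938049316)
carrier zs (array([121,  31, 783, 538, 137,  69,  16,   8,  52,  48,   2,   0,   0,
         0]), array([ 75,  80,  85,  90,  95, 100, 105, 110, 115, 120, 125, 130, 135,
       140, 145]))
```

```bash
python3 - <<'E'
from h import *
yaw=np.deg2rad(7.12);R=np.array([[np.cos(yaw),-np.sin(yaw)],[np.sin(yaw),np.cos(yaw)]])
a=np.deg2rad([90,210,330]);tmpl=(R@(34*np.stack([np.cos(a),np.sin(a)]))).T
px={"top":[(245.3,192.6),(264.6,199.9),(261.9,180.4)],"side":[(210.8,294.5),(233,276.1),(204.4,271.9)]}
L={}
for n in px:
    c,P,K,T=grab(n);L[n]=[]
    for u,v in px[n]:
        x=T[:3,:3]@[(u-K[0,2])/K[0,0],(v-K[1,2])/K[1,1],1];L[n].append((T[:3,3],x/np.linalg.norm(x)))
    for z in(96,100,104):
        p=np.array([(o+x*(z-o[2])/x[2])[:2] for o,x in L[n]])-tmpl;print(n,z,p.round(1).tolist(),p.mean(0).round(1))
for i in range(3):
    r=[L[n][i] for n in L];M=[np.eye(3)-np.outer(x,x) for o,x in r]
    print("tri",np.linalg.solve(sum(M),sum(m@o for m,(o,x) in zip(M,r))).round(1))
h=np.array([617,-48]);print("deck frame offset",R.T@(h-[569.8,102.2]))
s=manip.get_state();print(s["position"],s["contact_force"],s["time_s"])
ty=s["tool_rot"][2];tx=np.array([np.cos(ty),np.sin(ty)]);tyv=np.array([np.sin(ty),-np.cos(ty)])
dl=np.array([551.5,-400.0])-s["position"][:2];print("to pillar tool x,y",dl@tx,dl@tyv)
E
```

```text
top 96 [[617.4, -45.9], [617.4, -46.7], [617.2, -46.5]] [617.4 -46.4]
top 100 [[616.2, -46.5], [616.3, -47.1], [615.9, -46.9]] [616.1 -46.8]
top 104 [[614.9, -47.0], [615.1, -47.5], [614.6, -47.3]] [614.9 -47.3]
side 96 [[618.9, -51.3], [618.1, -50.6], [618.6, -50.4]] [618.5 -50.7]
side 100 [[617.1, -49.0], [616.5, -48.1], [616.7, -47.9]] [616.8 -48.3]
side 104 [[615.4, -46.8], [614.8, -45.5], [614.7, -45.4]] [615.  -45.9]
tri [611.1 -13.2 103.7]
tri [588.8 -67.7 101.3]
tri [647.  -60.2 101.4]
deck frame offset [  28.21905984 -154.89210652]
[ 188.93205828 -543.05883412  213.93909459] [0.53827381 0.90285604 0.20669096] 0.5
to pillar tool x,y -15.991291520060438 -389.4427056414341
```

```bash
cat > w.py <<'E'
import sys
from h import *
# usage: w.py x y z yawdeg -> offset in tool axes (mm) & roll
t=list(map(float,sys.argv[1:]));s=manip.get_state()
from scipy.spatial.transform import Rotation as Ro
R=Ro.from_euler("xyz",s["tool_rot"]).as_matrix();yaw=np.degrees(np.arctan2(R[1,0],R[0,0]))
print("t",s["time_s"],"pos",s["position"].round(1),"rpy",np.degrees(s["tool_rot"]).round(2),"F",s["contact_force"].round(1),"gap",round(s["finger_gap"],1))
print("offset",(R.T@(np.array(t[:3])-s["position"])).round(1),"roll",round(yaw-t[3],2))
E
python3 -m pendant '[{"roll":-6.5,"claw":0.06},{"roll":-6.5,"claw":0.06},{"roll":-6.5,"claw":0.06},{"roll":-6.5,"claw":0.06},{"roll":-6.5,"claw":0.06},{"roll":-6.5,"claw":0.06},{"roll":-6.5,"claw":0.06},{"roll":-6.5,"claw":0.06}]'; python3 w.py 551.7 -399.8 110 -19
```

```text
t 0.5 pos [ 188.9 -543.1  213.9] rpy [-180.     -0.    -70.82] F [0.5 0.9 0.2] gap 91.1
offset [ -16.1 -389.7  103.9] roll -51.82schema error: expected keys offset, roll, claw
```

```bash
python3 -m pendant '[{"offset":[0,0,0],"roll":-6.5,"claw":0.06},{"offset":[0,0,0],"roll":-6.5,"claw":0.06},{"offset":[0,0,0],"roll":-6.5,"claw":0.06},{"offset":[0,0,0],"roll":-6.5,"claw":0.06},{"offset":[0,0,0],"roll":-6.5,"claw":0.06},{"offset":[0,0,0],"roll":-6.5,"claw":0.06},{"offset":[0,0,0],"roll":-6.5,"claw":0.06},{"offset":[0,0,0],"roll":-6.5,"claw":0.06}]'; python3 w.py 551.7 -399.8 110 -19
```

```text
time_s: 1.17
position: [189.0, -543.0, 214.1]
tool_rot: [3.141, -0.0, -0.286]
contact_force: [-0.2, -0.1, -0.5]
finger_gap: 60.2
t 1.1667 pos [ 189.  -543.   214.1] rpy [ 1.7999e+02 -2.0000e-02 -1.6390e+01] F [-0.2 -0.1 -0.5] gap 60.2
offset [ 307.6 -239.8  104.2] roll 2.61
```

```bash
python3 -m pendant '[{"offset":[0.027,-0.021,0.005],"roll":0.4,"claw":0.06},{"offset":[0.027,-0.021,0.005],"roll":0.4,"claw":0.06},{"offset":[0.027,-0.021,0.005],"roll":0.4,"claw":0.06},{"offset":[0.027,-0.021,0.005],"roll":0.4,"claw":0.06},{"offset":[0.027,-0.021,0.005],"roll":0.4,"claw":0.06},{"offset":[0.027,-0.021,0.005],"roll":0.4,"claw":0.06},{"offset":[0.027,-0.021,0.01],"roll":0,"claw":0.06},{"offset":[0.027,-0.021,0.01],"roll":0,"claw":0.06},{"offset":[0.027,-0.021,0.01],"roll":0,"claw":0.06},{"offset":[0.027,-0.021,0.01],"roll":0,"claw":0.06},{"offset":[0.02,-0.015,0.01],"roll":0,"claw":0.06},{"offset":[0,0,0],"roll":0,"claw":0.06}]'; python3 w.py 551.7 -399.8 110 -19
```

```text
time_s: 2.17
position: [549.0, -415.6, 131.1]
tool_rot: [3.136, -0.005, -0.331]
contact_force: [0.5, -0.2, 0.4]
finger_gap: 60.2
t 2.1667 pos [ 549.  -415.6  131.1] rpy [179.66  -0.28 -18.99] F [ 0.5 -0.2  0.4] gap 60.2
offset [ -2.6 -15.9  21. ] roll 0.01
```

```bash
python3 -m pendant '[{"offset":[-0.0015,-0.008,0.008],"roll":0,"claw":0.06},{"offset":[-0.001,-0.007,0.007],"roll":0,"claw":0.06},{"offset":[0,-0.001,0.005],"roll":0,"claw":0.06},{"offset":[0,0,0],"roll":0,"claw":0.06}]'; python3 w.py 551.7 -399.8 26 -19
python3 - <<'E'
from h import *
c,P,_,_=grab("side");cv2.imwrite("pics/s1.png",cv2.resize(c[90:240,240:400],(640,600),interpolation=cv2.INTER_CUBIC))
E
```

```text
time_s: 2.5
position: [551.0, -397.8, 108.3]
tool_rot: [3.136, -0.002, -0.33]
contact_force: [1.3, -0.4, -0.2]
finger_gap: 59.8
t 2.5 pos [ 551.  -397.8  108.3] rpy [ 1.7966e+02 -1.2000e-01 -1.8920e+01] F [ 1.3 -0.4 -0.2] gap 59.8
offset [ 1.2  1.2 82.3] roll 0.08
```

View pics/s1.png

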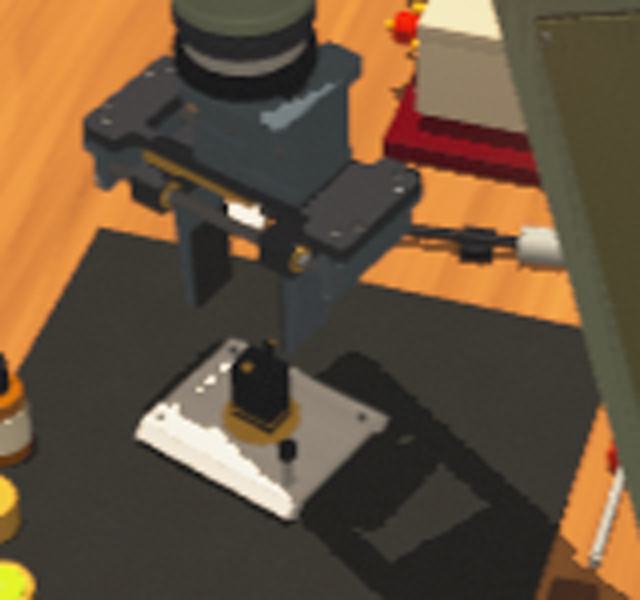

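The jaws straddle the pillar at (260,385) across its x faces. I'll descend.

```bash
python3 -m pendant '[{"offset":[0.0007,0.001,0.01],"roll":0,"claw":0.06},{"offset":[0.0005,0,0.015],"roll":0,"claw":0.06},{"offset":[0,0,0.015],"roll":0,"claw":0.06},{"offset":[0,0,0.014],"roll":0,"claw":0.06},{"offset":[0,0,0.012],"roll":0,"claw":0.06},{"offset":[0,0,0.008],"roll":0,"claw":0.06},{"offset":[0,0,0.003],"roll":0,"claw":0.06},{"offset":[0,0,0],"roll":0,"claw":0.06}]'; python3 w.py 551.7 -399.8 26.5 -19
```

```text
time_s: 3.22
position: [548.5, -406.8, 30.9]
tool_rot: [3.131, -0.01, -0.339]
contact_force: [0.4, -0.1, 0.0]
finger_gap: 59.7
t 3.2167 pos [ 548.5 -406.8   30.9] rpy [179.41  -0.59 -19.41] F [ 0.4 -0.1  0. ] gap 59.7
offset [ 0.6 -7.7  4.4] roll -0.41
```

```bash
python3 -m pendant '[{"offset":[0.0005,-0.005,0.002],"roll":-0.2,"claw":0.06},{"offset":[0,-0.003,0.002],"roll":-0.2,"claw":0.06},{"offset":[0,0,0],"roll":0,"claw":0.06},{"offset":[0,0,0],"roll":0,"claw":0.06}]'; python3 w.py 551.7 -399.8 26.5 -19
```

```text
time_s: 3.55
position: [552.6, -400.0, 28.5]
tool_rot: [3.13, -0.014, -0.332]
contact_force: [0.0, 0.1, 1.1]
finger_gap: 60.0
t 3.55 pos [ 552.6 -400.    28.5] rpy [179.35  -0.79 -19.02] F [0.  0.1 1.1] gap 60.0
offset [-1.   0.1  2. ] roll -0.02
```

```bash
python3 -m pendant '[{"offset":[-0.001,0,0.001],"roll":0,"claw":0.06},{"offset":[0,0,0],"roll":0,"claw":0.06}]'; python3 w.py 551.7 -399.8 26.5 -19;python3 -m pendant '[{"offset":[0,0,0],"roll":0,"claw":0.06},{"offset":[0,0,0],"roll":0,"claw":0.06},{"offset":[0,0,0],"roll":0,"claw":0.06}]'; python3 w.py 551.7 -399.8 26.5 -19
```

```text
time_s: 3.72
position: [552.4, -399.6, 28.4]
tool_rot: [3.13, -0.015, -0.331]
contact_force: [0.4, -1.0, 0.3]
finger_gap: 59.9
t 3.7167 pos [ 552.4 -399.6   28.4] rpy [179.31  -0.88 -18.97] F [ 0.4 -1.   0.3] gap 59.9
offset [-0.6  0.3  1.9] roll 0.03
time_s: 3.97
position: [552.7, -399.9, 29.1]
tool_rot: [3.129, -0.017, -0.331]
contact_force: [0.4, -0.6, -0.0]
finger_gap: 60.1
t 3.9667 pos [ 552.7 -399.9   29.1] rpy [179.29  -0.95 -18.96] F [ 0.4 -0.6 -0. ] gap 60.1
offset [-1.   0.2  2.6] roll 0.04
```

```bash
python3 -m pendant '[{"offset":[-0.001,0,0.0025],"roll":0,"claw":0.04},{"offset":[0,0,0.0005],"roll":0,"claw":0.025},{"offset":[0,0,0],"roll":0,"claw":0.02},{"offset":[0,0,0],"roll":0,"claw":0.02},{"offset":[0,0,0],"roll":0,"claw":0.02}]' 35; python3 w.py 551.7 -399.8 26.5 -19
```

```text
time_s: 4.38
position: [552.3, -400.1, 26.0]
tool_rot: [3.129, -0.018, -0.331]
contact_force: [-2.3, 2.5, 9.9]
finger_gap: 30.0
t 4.3833 pos [ 552.3 -400.1   26. ] rpy [179.27  -1.05 -18.98] F [-2.3  2.5  9.9] gap 30.0
offset [-0.6 -0.1 -0.5] roll 0.02
```

```bash
python3 -m pendant '[{"offset":[0,0,-0.01],"roll":0,"claw":0.02},{"offset":[0,0,-0.02],"roll":0,"claw":0.02},{"offset":[0,0,-0.025],"roll":0,"claw":0.02},{"offset":[0,0,-0.025],"roll":0,"claw":0.02},{"offset":[0,0,-0.025],"roll":0,"claw":0.02},{"offset":[0,0,-0.025],"roll":0,"claw":0.02},{"offset":[0,0,-0.015],"roll":0,"claw":0.02},{"offset":[0,0,-0.005],"roll":0,"claw":0.02}]' 40; python3 w.py 616 -47 185 7.1
```

```text
time_s: 5.05
position: [543.6, -392.5, 173.5]
tool_rot: [3.138, 0.009, -0.331]
contact_force: [-0.2, 0.3, -4.9]
finger_gap: 29.8
t 5.05 pos [ 543.6 -392.5  173.5] rpy [179.77   0.54 -18.99] F [-0.2  0.3 -4.9] gap 29.8
offset [ -44.1 -350.2  -12.5] roll -26.09
```

```bash
python3 -m pendant '[{"offset":[0,0,-0.005],"roll":-6,"claw":0.02},{"offset":[0,0,-0.005],"roll":-6.3,"claw":0.02},{"offset":[0,0,-0.003],"roll":-6.3,"claw":0.02},{"offset":[0,0,0],"roll":-6,"claw":0.02},{"offset":[0,0,0],"roll":0,"claw":0.02}]'; python3 w.py 616 -47 185 7.1
```

```text
time_s: 5.47
position: [540.9, -390.4, 184.4]
tool_rot: [-3.135, 0.017, 0.118]
contact_force: [-1.1, -0.3, -5.2]
finger_gap: 29.4
t 5.4667 pos [ 540.9 -390.4  184.4] rpy [-179.63    0.95    6.75] F [-1.1 -0.3 -5.2] gap 29.4
offset [ 115.  -332.2   -0.4] roll -0.35
```

```bash
python3 -m pendant '[{"offset":[0.008,-0.02,0],"roll":0,"claw":0.02},{"offset":[0.011,-0.03,0],"roll":0,"claw":0.02},{"offset":[0.011,-0.032,0],"roll":0,"claw":0.02},{"offset":[0.011,-0.032,0],"roll":0,"claw":0.02},{"offset":[0.011,-0.032,0],"roll":0,"claw":0.02},{"offset":[0.011,-0.032,0],"roll":0,"claw":0.02},{"offset":[0.011,-0.032,0],"roll":0,"claw":0.02},{"offset":[0.011,-0.032,0],"roll":0,"claw":0.02},{"offset":[0.011,-0.032,0],"roll":0,"claw":0.02},{"offset":[0.01,-0.025,0],"roll":0,"claw":0.02},{"offset":[0.006,-0.015,0],"roll":0,"claw":0.02},{"offset":[0,0,0],"roll":0,"claw":0.02}]'; python3 w.py 616 -47 185 7.1
```

```text
time_s: 6.47
position: [614.1, -51.7, 168.9]
tool_rot: [-3.125, 0.043, 0.075]
contact_force: [0.8, -0.7, -5.9]
finger_gap: 29.7
t 6.4667 pos [614.1 -51.7 168.9] rpy [-179.04    2.49    4.3 ] F [ 0.8 -0.7 -5.9] gap 29.7
offset [  1.5  -4.8 -16.1] roll -2.8
```

```bash
cat > pl.py <<'E'
from h import *
s=manip.get_state();p=s["position"]
for n in("top","side"):
    c,P,K,T=grab(n);q=P.reshape(-1,3);q=q[np.isfinite(q[:,2])]
    yaw=np.deg2rad(7.1);d=q[:,:2]-p[:2];x=d@[np.cos(yaw),np.sin(yaw)];y=d@[-np.sin(yaw),np.cos(yaw)]
    zt=p[2]-23+16
    m=(abs(x)<54)&(abs(y)<44)&(abs(q[:,2]-zt)<9)
    X=np.c_[x[m],y[m],np.ones(m.sum())];z=q[m,2]
    for _ in range(6):
        a=np.linalg.lstsq(X,z,rcond=None)[0];r=z-X@a;k=abs(r)<max(1.5,2*np.median(abs(r)));X,z=X[k],z[k]
    print(n,len(z),"dz/dx deg",np.degrees(a[0]).round(2),"dz/dy deg",np.degrees(a[1]).round(2),"ztop at tcp",a[2].round(1),"tcp z",p[2].round(1),"rms",r.std().round(2))
    qm=q[(abs(q[:,2]-(zt+a[0]*x+a[1]*y+a[2]-zt))<3)&(np.hypot(x,y)<85)]
    print("  rect",[np.round(v,1) for v in cv2.minAreaRect(qm[:,:2].astype(np.float32))])
    cv2.imwrite(f"pics/pl_{n}_{s['time_s']:.2f}.png",cv2.resize(c[150:270,200:330] if n=="top" else c[190:340,140:300],(640,600),interpolation=cv2.INTER_CUBIC))
E
python3 pl.py; python3 w.py 616 -47 185 7.1
```

```text
top 115 dz/dx deg -3.01 dz/dy deg -0.94 ztop at tcp 160.6 tcp z 168.9 rms 1.34
  rect [array([614.4, -65.3]), array([120.5,  73. ]), np.float64(0.3)]
side 796 dz/dx deg -2.59 dz/dy deg 1.69 ztop at tcp 161.4 tcp z 168.9 rms 0.83
  rect [array([614.2, -50.5]), array([119.,  96.]), np.float64(6.3)]
t 6.5667 pos [613.3 -54.9 168.9] rpy [-179.18    2.57    4.27] F [ 0.5 -0.1 -4.8] gap 29.5
offset [  2.6  -7.9 -16.1] roll -2.83
```

```bash
python3 -m pendant '[{"offset":[0,0,0],"roll":0,"claw":0.02},{"offset":[0,0,0],"roll":0,"claw":0.02},{"offset":[0,0,0],"roll":0,"claw":0.02}]'>/dev/null; python3 w.py 616 -47 185 7.1; python3 -m pendant '[{"offset":[0,0,-0.008],"roll":0,"claw":0.02},{"offset":[0,0,-0.008],"roll":0,"claw":0.02},{"offset":[0,0,0],"roll":0,"claw":0.02}]'>/dev/null; python3 w.py 616 -47 185 7.1;  python3 -m pendant '[{"offset":[0,0,0.008],"roll":0,"claw":0.02},{"offset":[0,0,0.008],"roll":0,"claw":0.02},{"offset":[0,0,0],"roll":0,"claw":0.02}]'>/dev/null; python3 w.py 616 -47 185 7.1; python3 -c "
from h import *;s=manip.get_state();print(s['qpos'].round(4),s['joint_vel'].round(4))"
```

```text
t 6.8167 pos [611.9 -57.9 167.8] rpy [-179.27    2.73    3.97] F [-0.1  0.9 -5.6] gap 29.4
offset [  4.  -10.9 -17.3] roll -3.13
t 7.0667 pos [612.  -60.8 185. ] rpy [-179.3     2.8     3.71] F [-0.5 -0.4 -5.3] gap 29.6
offset [  4.9 -13.5  -0. ] roll -3.39
t 7.3167 pos [611.9 -61.6 169.5] rpy [-179.34    2.59    3.62] F [-0.5  1.  -5.3] gap 29.9
offset [  4.3 -14.5 -15.5] roll -3.48
[-0.1208  0.4357  1.4991  0.0032  1.2533 -0.1848] [-0.0028 -0.0068 -0.0093  0.001   0.01   -0.0014]
```

```bash
python3 -m pendant '[{"offset":[0,0,-0.005],"roll":0,"claw":0.02},{"offset":[0,0,-0.005],"roll":0,"claw":0.02},{"offset":[0,0,-0.005],"roll":0,"claw":0.02},{"offset":[0,0,-0.005],"roll":0,"claw":0.02},{"offset":[0,0,-0.005],"roll":0,"claw":0.02},{"offset":[0,0,-0.005],"roll":0,"claw":0.02},{"offset":[0,0,-0.005],"roll":0,"claw":0.02},{"offset":[0,0,-0.005],"roll":0,"claw":0.02},{"offset":[0,0,-0.005],"roll":0,"claw":0.02},{"offset":[0,0,-0.005],"roll":0,"claw":0.02},{"offset":[0,0,-0.005],"roll":0,"claw":0.02},{"offset":[0,0,-0.005],"roll":0,"claw":0.02}]'>/dev/null; python3 w.py 616 -47 185 7.1; python3 -m pendant '[{"offset":[0,0,0.03],"roll":0,"claw":0.02},{"offset":[0,0,0.03],"roll":0,"claw":0.02},{"offset":[0,0,0],"roll":0,"claw":0.02}]'>/dev/null; python3 w.py 616 -47 185 7.1;  python3 -c "
from h import *;s=manip.get_state();print(s['qpos'].round(4),s['joint_vel'].round(4))"
```

```text
t 8.3167 pos [614.3 -61.8 234.5] rpy [-179.31    2.71    3.65] F [ 0.4 -0.7 -4.1] gap 30.0
offset [  4.9 -14.   49.5] roll -3.45
t 8.5667 pos [614.4 -61.6 178.2] rpy [-179.42    2.14    3.64] F [-1.8  0.5 -6.6] gap 29.8
offset [  2.2 -14.5  -6.7] roll -3.46
[-0.1202  0.4295  1.4863  0.0033  1.2644 -0.1847] [-0.0007 -0.0376 -0.0772  0.0004  0.0744  0.0006]
```

```bash
python3 -m pendant '[{"offset":[0,-0.006,-0.006],"roll":-0.2,"claw":0.02},{"offset":[0,-0.006,-0.006],"roll":-0.2,"claw":0.02},{"offset":[0,-0.006,-0.006],"roll":-0.2,"claw":0.02},{"offset":[0,-0.006,-0.006],"roll":-0.2,"claw":0.02},{"offset":[0,-0.006,-0.006],"roll":-0.2,"claw":0.02},{"offset":[0,-0.006,-0.006],"roll":-0.2,"claw":0.02},{"offset":[0,-0.006,-0.006],"roll":-0.2,"claw":0.02},{"offset":[0,-0.006,-0.006],"roll":-0.2,"claw":0.02},{"offset":[0,-0.006,-0.006],"roll":-0.2,"claw":0.02},{"offset":[0,-0.006,-0.006],"roll":-0.2,"claw":0.02},{"offset":[0,-0.006,-0.006],"roll":0,"claw":0.02},{"offset":[0,-0.006,-0.006],"roll":0,"claw":0.02}]'>/dev/null; python3 w.py 616 -47 185 7.1; python3 -m pendant '[{"offset":[0,0.018,0.035],"roll":0,"claw":0.02},{"offset":[0,0.018,0.035],"roll":0,"claw":0.02},{"offset":[0,0,0],"roll":0,"claw":0.02}]'>/dev/null; python3 w.py 616 -47 185 7.1
```

```text
t 9.5667 pos [612.9  17.3 266.7] rpy [-179.39    1.54    5.88] F [ 0.2 -0.4 -4.9] gap 29.8
offset [-1.3 65.1 81. ] roll -1.22
t 9.8167 pos [618.  -14.9 200.3] rpy [-179.38    0.86    6.14] F [-1.6 -1.1 -7.2] gap 29.7
offset [-5.2 31.9 15. ] roll -0.96
```

```bash
python3 -m pendant '[{"offset":[0,-0.004,-0.004],"roll":-0.1,"claw":0.02},{"offset":[0,-0.004,-0.004],"roll":-0.1,"claw":0.02},{"offset":[0,-0.004,-0.004],"roll":-0.1,"claw":0.02},{"offset":[0,-0.004,-0.004],"roll":-0.1,"claw":0.02},{"offset":[0,-0.004,-0.004],"roll":-0.1,"claw":0.02},{"offset":[0,-0.004,-0.004],"roll":-0.1,"claw":0.02},{"offset":[0,-0.004,-0.004],"roll":0,"claw":0.02},{"offset":[0,-0.004,-0.004],"roll":0,"claw":0.02}]'>/dev/null; python3 w.py 616 -47 185 7.1; python3 -m pendant '[{"offset":[0,0.035,0.02],"roll":0,"claw":0.02},{"offset":[0,0.035,0.02],"roll":0,"claw":0.02},{"offset":[0,0,0],"roll":0,"claw":0.02},{"offset":[0,0,0],"roll":0,"claw":0.02}]'>/dev/null; python3 w.py 616 -47 185 7.1
```

```text
t 10.4833 pos [616.6  22.7 241.8] rpy [-179.28    0.43    6.84] F [ 0.1 -0.2 -4.3] gap 29.8
offset [-8.5 69.9 56. ] roll -0.26
t 10.8167 pos [627.5 -43.6 205. ] rpy [-1.7924e+02 -1.6000e-01  7.1800e+00] F [ 0.9  0.8 -4.8] gap 29.9
offset [-11.9   2.2  20. ] roll 0.08
```

```bash
python3 -m pendant '[{"offset":[-0.004,0.0005,0.004],"roll":0,"claw":0.02},{"offset":[-0.004,0.0005,0.004],"roll":0,"claw":0.02},{"offset":[-0.003,0.0005,0.004],"roll":0,"claw":0.02},{"offset":[0,0,0.004],"roll":0,"claw":0.02},{"offset":[0,0,0.004],"roll":0,"claw":0.02},{"offset":[0,0,0],"roll":0,"claw":0.02}]'>/dev/null;python3 w.py 616 -47 185 7.1; python3 pl.py; python3 w.py 616 -47 185 7.1
```

```text
t 11.3167 pos [615.4 -43.8 184.8] rpy [-179.22   -0.22    7.28] F [-0.7  0.  -5. ] gap 29.8
offset [ 0.2  3.2 -0.2] roll 0.18
top 109 dz/dx deg -0.31 dz/dy deg 3.52 ztop at tcp 179.1 tcp z 184.8 rms 1.0
  rect [array([614.4, -81.1]), array([ 48.3, 122.2]), np.float64(80.4)]
side 855 dz/dx deg 0.2 dz/dy deg 1.85 ztop at tcp 177.8 tcp z 184.8 rms 0.8
  rect [array([616.7, -41.5]), array([117.2,  95.1]), np.float64(6.9)]
t 11.4167 pos [616.  -43.9 185.6] rpy [-179.24   -0.3     7.28] F [-0.1  0.5 -5.2] gap 30.0
offset [-0.4  3.1  0.6] roll 0.18
```

```bash
python3 -m pendant '[{"offset":[0,0.001,0.006],"roll":0,"claw":0.02},{"offset":[0,0.001,0.006],"roll":0,"claw":0.02},{"offset":[0,0.001,0.006],"roll":0,"claw":0.02},{"offset":[0,0,0.006],"roll":0,"claw":0.02},{"offset":[0,0,0.006],"roll":0,"claw":0.02},{"offset":[0,0,0.004],"roll":0,"claw":0.02},{"offset":[0,0,0],"roll":0,"claw":0.02}]' 25 >/dev/null;python3 w.py 616 -47 150 7.1; python3 pl.py; python3 w.py 616 -47 140 7.1
```

```text
t 12.0 pos [617.3 -46.6 148. ] rpy [-179.25   -0.35    7.29] F [-0.2  0.2 -5.2] gap 29.9
offset [-1.3  0.2 -2. ] roll 0.19
top 76 dz/dx deg 0.05 dz/dy deg 7.53 ztop at tcp 145.0 tcp z 148.0 rms 0.86
  rect [array([614.3, -86.3]), array([ 51.8, 127.5]), np.float64(78.4)]
side 795 dz/dx deg 0.34 dz/dy deg 1.51 ztop at tcp 141.1 tcp z 148.0 rms 0.81
  rect [array([618.5, -43.6]), array([118.4,  96.1]), np.float64(8.5)]
t 12.1 pos [617.7 -46.6 148.9] rpy [-179.27   -0.42    7.29] F [-1.2  0.2 -5.4] gap 30.1
offset [-1.8  0.3  8.9] roll 0.19
```

```bash
cd pics; f=$(ls -t pl_side* | head -1); g=$(ls -t pl_top*|head -1); python3 -c "
import cv2,numpy as np
cv2.imwrite('v1.png',cv2.resize(np.hstack([cv2.imread('$f'),cv2.imread('$g')]),(800,375),interpolation=cv2.INTER_AREA))"
```

```text
(no output)
```

View pics/v1.png

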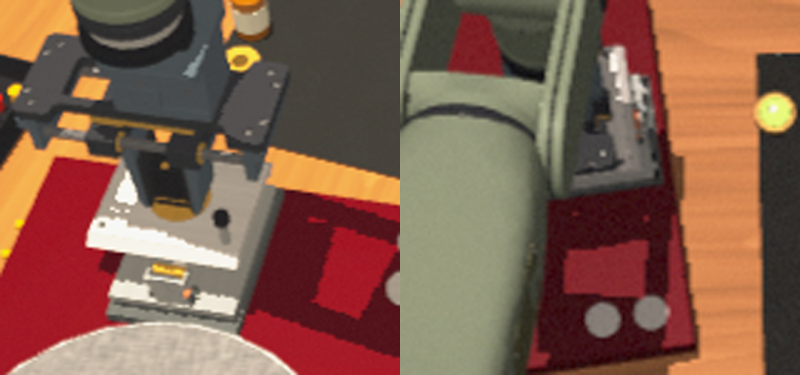

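Side view: the board hangs over the bay, with the left claw at (168,270) just under its +y edge and the post at the right corner. Descending gently now.

```bash
python3 -m pendant '[{"offset":[-0.001,0,0.003],"roll":0,"claw":0.02},{"offset":[-0.0005,0,0.003],"roll":0,"claw":0.02},{"offset":[0,0,0.002],"roll":0,"claw":0.02}]' 20 >/dev/null;python3 w.py 616 -47 139 7.1; python3 -m pendant '[{"offset":[0,0,0.002],"roll":0,"claw":0.02},{"offset":[0,0,0.002],"roll":0,"claw":0.02}]' >/dev/null;python3 w.py 616 -47 139 7.1
```

```text
t 12.35 pos [617.3 -46.7 141.8] rpy [-179.29   -0.61    7.29] F [-0.6  2.5 -0.8] gap 29.8
offset [-1.3  0.2  2.8] roll 0.19
t 12.5167 pos [617.2 -45.1 139.2] rpy [-179.13   -0.68    7.24] F [-3.2  0.5  4.3] gap 29.8
offset [-1.5  1.8  0.2] roll 0.14
```

```bash
python3 -m pendant '[{"offset":[0,0,0.002],"roll":0,"claw":0.02},{"offset":[0,0,0.002],"roll":0,"claw":0.02}]' >/dev/null;python3 w.py 616 -47 139 7.1; python3 -m pendant '[{"offset":[0,0,0.002],"roll":0,"claw":0.02},{"offset":[0,0,0.002],"roll":0,"claw":0.02}]' >/dev/null;python3 w.py 616 -47 139 7.1
```

```text
t 12.6833 pos [617.4 -45.5 137.8] rpy [-179.25   -0.77    7.29] F [-3.9 -0.1  5.2] gap 29.8
offset [-1.5  1.3 -1.3] roll 0.19
t 12.85 pos [617.5 -46.4 136.7] rpy [-179.39   -0.88    7.32] F [-3.7 -0.   5.8] gap 30.2
offset [-1.6  0.4 -2.3] roll 0.22
```

```bash
python3 -m pendant '[{"offset":[0,0,0.003],"roll":0,"claw":0.02},{"offset":[0,0,0.003],"roll":0,"claw":0.02}]' >/dev/null;python3 w.py 616 -47 139 7.1; python3 -m pendant '[{"offset":[0,0,0.003],"roll":0,"claw":0.02},{"offset":[0,0,0.003],"roll":0,"claw":0.02}]' >/dev/null;python3 w.py 616 -47 139 7.1
```

```text
t 13.0167 pos [617.7 -47.2 134. ] rpy [-179.52   -1.02    7.34] F [-3.9  0.2  4.1] gap 29.9
offset [-1.6 -0.5 -5. ] roll 0.24
t 13.1833 pos [617.7 -47.2 128.6] rpy [-179.52   -1.08    7.33] F [ 0.3  1.8 -9.1] gap 29.6
offset [ -1.4  -0.5 -10.4] roll 0.23
```

```bash
python3 -m pendant '[{"offset":[0,0,0.001],"roll":0,"claw":0.02},{"offset":[0,0,0.001],"roll":0,"claw":0.02}]' >/dev/null;python3 w.py 616 -47 125 7.1; python3 pl.py|grep -v rect; python3 w.py 616 -47 125 7.1;cd pics; python3 -c "
import cv2,glob,os
f=max(glob.glob('pl_side*'),key=os.path.getmtime);cv2.imwrite('v2.png',cv2.imread(f))"
```

```text
t 13.35 pos [617.  -45.9 125.9] rpy [-179.36   -0.97    7.25] F [-4.4  3.2 10.2] gap 30.0
offset [-1.2  1.   0.9] roll 0.15
top 76 dz/dx deg 0.43 dz/dy deg 0.93 ztop at tcp 119.0 tcp z 125.9 rms 1.03
side 688 dz/dx deg 0.98 dz/dy deg 1.49 ztop at tcp 118.4 tcp z 125.9 rms 0.81
t 13.45 pos [616.7 -45.8 125.8] rpy [-179.33   -0.94    7.24] F [-3.3  4.1  2.4] gap 29.7
offset [-0.9  1.1  0.7] roll 0.14
```

View pics/v2.png

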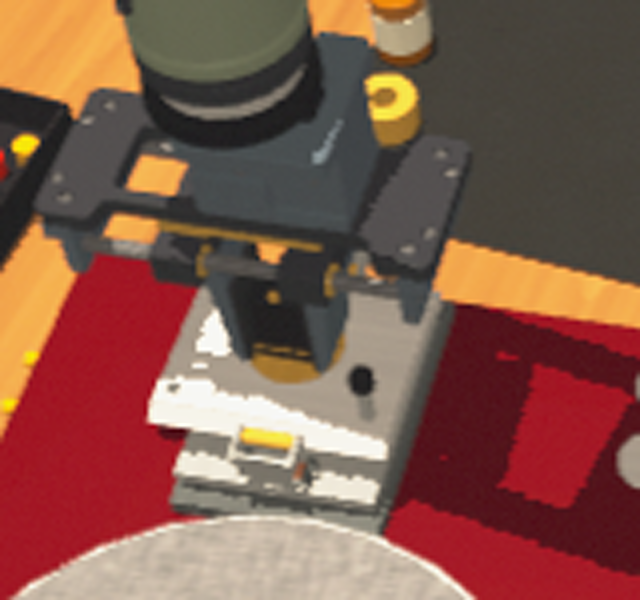

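```bash
python3 -m pendant '[{"offset":[0,0,0],"roll":0,"claw":0.02},{"offset":[0,0,0],"roll":0,"claw":0.02}]' 4 >/dev/null;python3 w.py 616 -47 125 7.1; python3 -m pendant '[{"offset":[0,0,0],"roll":0,"claw":0.036},{"offset":[0,0,0],"roll":0,"claw":0.036}]'  >/dev/null;python3 w.py 616 -47 125 7.1; python3 pl.py|grep -v rect; cd pics; python3 -c "
import cv2,glob,os
f=max(glob.glob('pl_side*'),key=os.path.getmtime);cv2.imwrite('v3.png',cv2.imread(f)[150:550,100:500])"
```

```text
t 13.6167 pos [616.9 -46.  125.6] rpy [-179.39   -0.95    7.28] F [-1.8  2.3  0.4] gap 30.6
offset [-1.   0.9  0.6] roll 0.18
t 13.7833 pos [618.7 -47.2 125.9] rpy [-179.57   -1.18    7.34] F [-0.8  0.3  0. ] gap 35.6
offset [-2.7 -0.5  0.9] roll 0.24
top 112 dz/dx deg 1.34 dz/dy deg -1.5 ztop at tcp 115.9 tcp z 125.9 rms 1.54
side 681 dz/dx deg -0.77 dz/dy deg 1.94 ztop at tcp 117.2 tcp z 125.9 rms 0.83
```

View pics/v3.png

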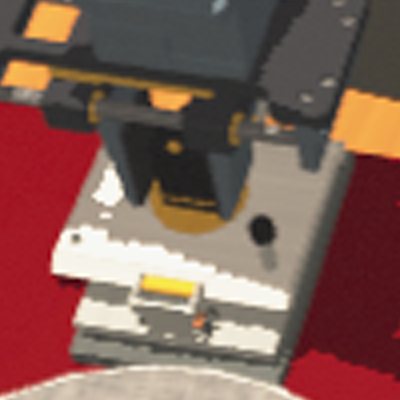

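```bash
cat > cl.py <<'E'
from h import *
yaw=np.deg2rad(7.1);ex=np.array([np.cos(yaw),np.sin(yaw)]);ey=np.array([-ex[1],ex[0]])
def fr(q):
    d=q[:,:2]-[616,-47];return np.c_[d@ex,d@ey,q[:,2]]
def rep(c,P,tag):
    hsv=cv2.cvtColor(c,cv2.COLOR_BGR2HSV);m=(hsv[...,0]>15)&(hsv[...,0]<32)&(hsv[...,1]>120)&(hsv[...,2]>120)
    q=fr(P[m&np.isfinite(P[...,2])])
    for s in(1,-1):
        k=(abs(q[:,0])<14)&(s*q[:,1]>44)&(s*q[:,1]<75)&(q[:,2]>100)
        if k.sum(): print(tag,"roller",s,k.sum(),q[k].mean(0).round(1),q[k][:,2].max().round(1))
def plate(P,tag,zlo,zhi,ctr=None):
    q=P.reshape(-1,3);q=fr(q[np.isfinite(q[:,2])]);
    k=(abs(q[:,0])<56)&(abs(q[:,1])<47)&(np.hypot(q[:,0],q[:,1])>28)&(q[:,2]>zlo)&(q[:,2]<zhi);q=q[k]
    X=np.c_[q[:,:2],np.ones(len(q))];z=q[:,2]
    for _ in range(8):
        a=np.linalg.lstsq(X,z,rcond=None)[0];r=abs(z-X@a);g=r<max(1.2,2.5*np.median(r));X,z=X[g],z[g]
    print(tag,"plane n",len(z),"deg",np.degrees(a[:2]).round(2),"z0",a[2].round(2))
if __name__=="__main__":
    P0=np.load("side0.npy");c0=cv2.imread("pics/side0.png");rep(c0,P0,"empty");plate(P0,"carrier empty",82,95)
    q=P0[165:222,270:340].reshape(-1,3);q=q[(q[:,2]>14)&(q[:,2]<24)];d=q[:,:2]-[552,-400]
    t=np.deg2rad(-19);q=q[(abs(d@[np.cos(t),np.sin(t)])<54)&(abs(d@[-np.sin(t),np.cos(t)])<44)]
    d=fr(q);X=np.c_[d[:,:2],np.ones(len(d))];print("mat board bias deg",np.degrees(np.linalg.lstsq(X,d[:,2],rcond=None)[0][:2]).round(2))
    A=[grab("side") for _ in range(3)];c=A[0][0];P=np.nanmedian([a[1] for a in A],0)
    rep(c,P,"now");plate(P,"now",108,126)
E
python3 cl.py
```

```text
empty roller 1 48 [ -0.7  50.8 118.5] 121.5
empty roller -1 41 [-1.000e-01 -4.810e+01  1.169e+02] 121.1
carrier empty plane n 1068 deg [ 0.18 -0.  ] z0 89.03
mat board bias deg [-0.07  0.16]
now roller 1 49 [ -0.7  54.2 118.7] 122.0
now plane n 892 deg [-0.63  1.58] z0 117.31
```

```bash
python3 -m pendant '[{"offset":[-0.001,0,0],"roll":0,"claw":0.036},{"offset":[-0.001,0,0],"roll":0,"claw":0.036}]' >/dev/null;python3 w.py 616 -47 125 7.1; python3 cl.py | grep now
```

```text
t 14.2 pos [616.7 -47.4 126. ] rpy [-179.55   -1.17    7.32] F [ 0.  -1.  -0.1] gap 36.2
offset [-0.6 -0.4  0.9] roll 0.22
now roller 1 49 [ -0.7  54.3 118.9] 122.8
now plane n 882 deg [-0.44  1.49] z0 117.32
```

```bash
python3 -m pendant '[{"offset":[-0.0005,0,0],"roll":0,"claw":0.025},{"offset":[-0.0005,0,0],"roll":0,"claw":0.025}]' 8 >/dev/null;python3 w.py 616 -47 125 7.1; python3 -m pendant '[{"offset":[-0.0015,0,0],"roll":0,"claw":0.025},{"offset":[-0.0015,0,0],"roll":0,"claw":0.025}]' 8 >/dev/null;python3 w.py 616 -47 125 7.1;python3 cl.py | grep now; python3 w.py 616 -47 125 7.1
```

```text
t 14.5167 pos [615.4 -47.1 125.9] rpy [-179.5    -1.15    7.3 ] F [ 0.   2.  -0.9] gap 30.2
offset [ 0.6 -0.   0.9] roll 0.2
t 14.6833 pos [614.6 -46.8 126.1] rpy [-179.48   -1.46    7.29] F [ 4.8  1.7 -2.1] gap 30.1
offset [1.3 0.3 1.1] roll 0.19
now roller 1 47 [ -1.   53.9 118.4] 122.0
now plane n 909 deg [0.78 1.31] z0 117.15
t 14.8333 pos [614.4 -46.8 126.1] rpy [-179.47   -1.43    7.29] F [ 4.9  1.3 -2. ] gap 30.3
offset [1.5 0.4 1.2] roll 0.19
```

```bash
python3 -m pendant '[{"offset":[0,0,0],"roll":0,"claw":0.06},{"offset":[0,0,0],"roll":0,"claw":0.06},{"offset":[0,0,0],"roll":0,"claw":0.06},{"offset":[0,0,-0.02],"roll":0,"claw":0.06},{"offset":[0,0,-0.03],"roll":0,"claw":0.06},{"offset":[0,0,-0.03],"roll":0,"claw":0.06},{"offset":[0,0,-0.02],"roll":0,"claw":0.06},{"offset":[0,0,-0.005],"roll":0,"claw":0.06},{"offset":[0,0,0],"roll":0,"claw":0.06}]' >/dev/null;python3 w.py 616 -47 125 7.1; python3 cl.py | grep now; python3 - <<'E'
from h import *
a=grab("side")[0][190:340,140:300];b=grab("top")[0][150:270,200:330]
cv2.imwrite("pics/v4.png",np.hstack([cv2.resize(a,(500,470),interpolation=cv2.INTER_CUBIC),cv2.resize(b,(300,470),interpolation=cv2.INTER_CUBIC)]))
E
```

```text
t 15.5833 pos [605.1 -50.2 232.1] rpy [-179.53   -0.28    7.31] F [-1.1  0.8 -0.3] gap 60.0
offset [ 10.7  -1.  107.2] roll 0.21
now roller 1 49 [ -0.3  52.9 118.7] 122.1
now roller -1 48 [ -1.2 -48.3 117.8] 121.0
now plane n 1170 deg [-0.12  0.5 ] z0 116.58
```

View pics/v4.png

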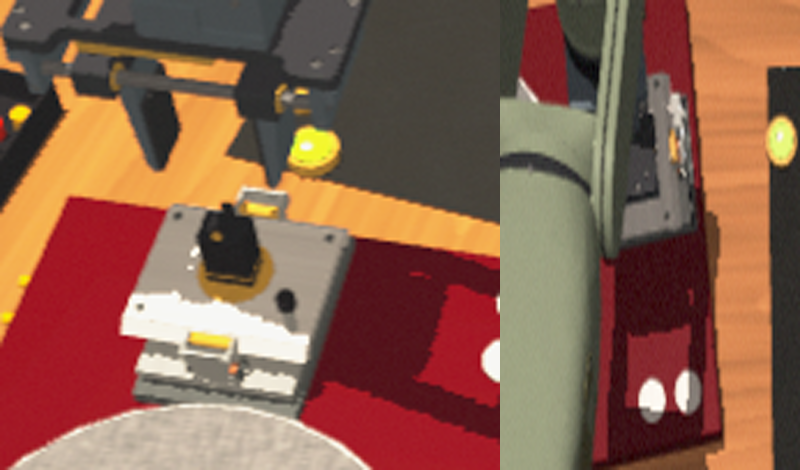

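```bash
python3 - <<'E'
from h import *;from cl import *
for n,px in(("top",[(245.3,192.6),(264.6,199.9),(261.9,180.4)]),("side",[(210.8,294.5),(233,276.1),(204.4,271.9)])):
    P=np.load(n+"0.npy")
    for u,v in px:
        u,v=round(u),round(v);print(n,"ball z",np.sort(P[v-1:v+2,u-1:u+2,2].ravel()).round(1))
A=[grab("side") for _ in range(8)];P=np.nanmedian([a[1] for a in A],0);rep(A[0][0],P,"now");plate(P,"now",108,126)
q=P.reshape(-1,3);q=fr(q[np.isfinite(q[:,2])]);
for x in(-45,-25,0,25,45):
    print(x,[np.round(np.median(q[(abs(q[:,0]-x)<6)&(abs(q[:,1]-y)<6)&(abs(q[:,2]-117)<6),2]),1) for y in(-38,-25,25,38)])
k=(abs(q[:,2]-116.6)<1.5)&(abs(q[:,1])<40)&(abs(q[:,0])<75);print("x extent",np.percentile(q[k,0],[.3,99.7]))
E
python3 w.py 616 -47 125 7.1
```

```text
top ball z [ 99.2 100.1 100.5 103.2 104.7 105.9 107.7 108.3 110.3]
top ball z [ 84.7  99.  102.3 102.4 102.6 103.8 103.9 107.9 111.4]
top ball z [ 94.9 101.6 101.7 102.5 103.5 103.6 106.  106.2 106.5]
side ball z [ 86.5  87.4  87.8 103.1 104.8 105.1 105.5 106.8 107.5]
side ball z [102.4 103.  103.2 103.6 103.7 103.8 105.8 106.  107.3]
side ball z [ 99.5 102.1 102.1 104.4 104.6 105.5 106.3 106.7 106.9]
now roller 1 49 [ -0.3  52.9 118.7] 121.0
now roller -1 50 [ -0.9 -48.1 117.9] 121.4
now plane n 1334 deg [-0.03  0.42] z0 116.65
-45 [np.float64(116.2), np.float64(116.5), np.float64(117.0), np.float64(117.3)]
-25 [np.float64(116.3), np.float64(116.4), np.float64(116.9), np.float64(117.0)]
0 [np.float64(116.2), np.float64(116.0), np.float64(118.2), np.float64(116.9)]
25 [np.float64(nan), np.float64(nan), np.float64(116.8), np.float64(116.9)]
45 [np.float64(116.4), np.float64(116.5), np.float64(116.9), np.float64(117.1)]
x extent [-57.87934894  57.62233573]
t 16.2333 pos [604.9 -49.9 230.6] rpy [-1.7947e+02 -1.5000e-01  7.3200e+00] F [-0.9  0.1  0.6] gap 60.2
offset [ 11.1  -0.5 105.7] roll 0.22
  return _methods._mean(a, axis=axis, dtype=dtype,
  ret = ret.dtype.type(ret / rcount)
```

```bash
python3 -m pendant '[{"offset":[0,0.02,-0.005],"roll":0,"claw":0.06},{"offset":[0,0.03,0],"roll":0,"claw":0.06},{"offset":[0,0.03,0],"roll":0,"claw":0.06},{"offset":[0,0.03,0],"roll":0,"claw":0.06},{"offset":[0,0.03,0],"roll":0,"claw":0.06},{"offset":[0,0.03,0],"roll":0,"claw":0.06},{"offset":[0,0.03,0],"roll":0,"claw":0.06},{"offset":[0,0.03,0],"roll":0,"claw":0.06},{"offset":[0,0.02,0],"roll":0,"claw":0.06},{"offset":[0,0.01,0],"roll":0,"claw":0.06}]' >/dev/null; python3 - <<'E'
from h import *;from cl import *
rep(cv2.imread("pics/top0.png"),np.load("top0.npy"),"top empty");plate(np.load("top0.npy"),"top carrier",82,95)
for n in("top","side"):
    A=[grab(n) for _ in range(8)];P=np.nanmedian([a[1] for a in A],0);rep(A[0][0],P,n);plate(P,n,108,126)
    q=P.reshape(-1,3);q=fr(q[np.isfinite(q[:,2])]);k=(abs(q[:,2]-116.6)<1.5)&(abs(q[:,1])<40)&(abs(q[:,0])<75)
    e=lambda a:np.percentile(a,[.3,99.7]).round(1);print("x ext",e(q[k,0]));k=(abs(q[:,2]-116.6)<1.5)&(abs(q[:,0])<50)&(abs(q[:,1])<60);print("y ext",e(q[k,1]))
    c=A[0][0]
    if n=="top": t=c
cv2.imwrite("pics/v5.png",np.hstack([cv2.resize(t[160:230,220:300],(400,350),interpolation=cv2.INTER_CUBIC),cv2.resize(c[220:330,160:286],(400,350),interpolation=cv2.INTER_CUBIC)]))
print(manip.get_state()["position"],manip.get_state()["time_s"])
E
```

```text
top empty roller 1 18 [ -1.   48.5 119.3] 124.6
top empty roller -1 18 [ -1.1 -48.8 118.6] 126.3
top carrier plane n 607 deg [ 0.07 -0.45] z0 89.72
top roller 1 19 [ -1.1  50.1 119.3] 121.8
top roller -1 16 [ -1.6 -50.4 119.9] 122.2
top plane n 764 deg [-0.05  0.52] z0 117.24
x ext [-59.1  56.7]
y ext [-46.   54.9]
side roller 1 51 [ -0.5  52.9 118.9] 121.1
side roller -1 46 [ -0.  -48.5 118. ] 121.4
side plane n 1327 deg [-0.08  0.5 ] z0 116.69
x ext [-57.9  57.4]
y ext [-59.   55.5]
[ 640.39213059 -312.59623572  233.5214024 ] 17.8667
```

View pics/v5.png

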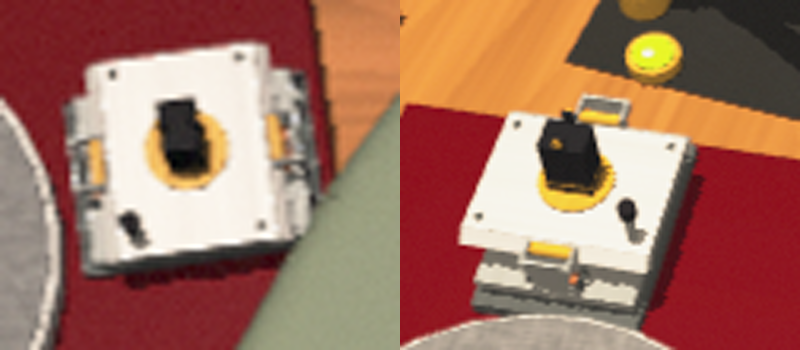

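```bash
python3 - <<'E'
from h import *;from cl import *
def fit(q,lab):
    X=np.c_[q[:,:2],np.ones(len(q))];z=q[:,2]
    for _ in range(8):
        a=np.linalg.lstsq(X,z,rcond=None)[0];r=abs(z-X@a);g=r<2.5*np.median(r)+.3;X,z=X[g],z[g]
    print(lab,len(z),np.degrees(a[:2]).round(2),a[2].round(2))
for n in("top","side"):
    P0=np.load(n+"0.npy");q=P0.reshape(-1,3);q=q[np.isfinite(q[:,2])];f=fr(q)
    t=np.deg2rad(-19);d=q[:,:2]-[552,-400];x=d@[np.cos(t),np.sin(t)];y=d@[-np.sin(t),np.cos(t)]
    k=(abs(x)<54)&(abs(y)<42)&(np.hypot(x,y)>28)&(abs(q[:,2]-19)<5);fit(np.c_[f[k,:2]-f[k,:2].mean(0),f[k,2]],n+" mat board")
    A=[grab(n) for _ in range(10)];P=np.nanmedian([a[1] for a in A],0);q=P.reshape(-1,3);f=fr(q[np.isfinite(q[:,2])])
    r=np.hypot(f[:,0],f[:,1]);k=(abs(f[:,0])<54)&(abs(f[:,1])<42)&(r>28)&(abs(f[:,2]-117)<5)&(np.hypot(f[:,0]+48,f[:,1]-42)>20);fit(f[k],n+" board now")
    k=(abs(f[:,2]-65)<5)&(abs(f[:,0]+28)<178)&(abs(f[:,1]-155)<230);fit(f[k],n+" plinth")
    k=(abs(f[:,2]-100)<4)&(f[:,1]>75);fit(f[k],n+" platter")
    c=A[0][0];m=(abs(P[...,2]-117)<4);F=fr(P.reshape(-1,3)).reshape(P.shape);m&=(abs(F[...,0])<65)&(abs(F[...,1])<46);r=cv2.minAreaRect(P[m][:,:2].astype(np.float32));print(n,r)
print(manip.get_state()["time_s"])
E
```

```text
top mat board 553 [-0.04  0.14] 19.31
top board now 700 [0.15 0.23] 117.17
top plinth 4707 [ 0.02 -0.06] 65.1
top platter 6647 [ 0.04 -0.04] 100.04
top ((614.9682006835938, -47.09772491455078), (116.55339050292969, 91.65337371826172), 6.966540813446045)
side mat board 582 [-0.21 -0.2 ] 18.64
side board now 1085 [-0.01  0.48] 116.71
side plinth 14326 [-0.04  0.01] 64.58
side platter 19736 [-0.05  0.02] 99.58
side ((615.8453979492188, -46.99110412597656), (115.88158416748047, 91.93698120117188), 7.122183322906494)
18.8667
```

Both rollers sit over the edges in both views, and the board is nearly flat: about 0.4° left-high, underside near 101 mm. That residual tilt could mean it is slightly off home, so I'll regrip lightly, ease it fore and aft, and check that it returns to the same pose.

```bash
python3 w.py 615.5 -47 180 7.1; python3 -m pendant '[{"offset":[0,-0.02,0.003],"roll":0,"claw":0.06},{"offset":[0,-0.025,0.003],"roll":0,"claw":0.06},{"offset":[0,-0.025,0.003],"roll":0,"claw":0.06},{"offset":[0,-0.025,0.003],"roll":0,"claw":0.06},{"offset":[0,-0.025,0.003],"roll":0,"claw":0.06},{"offset":[0,-0.025,0.003],"roll":0,"claw":0.06},{"offset":[0,-0.025,0.003],"roll":0,"claw":0.06},{"offset":[0,-0.025,0.003],"roll":0,"claw":0.06},{"offset":[0,-0.025,0.003],"roll":0,"claw":0.06},{"offset":[0,-0.015,0],"roll":0,"claw":0.06},{"offset":[0,-0.005,0],"roll":0,"claw":0.06},{"offset":[0,0,0],"roll":0,"claw":0.06}]' >/dev/null; python3 w.py 615.5 -47 180 7.1
```

```text
t 18.8667 pos [ 640.4 -312.7  233.5] rpy [-179.37   -0.24    7.85] F [0.2 0.2 0.3] gap 59.8
offset [  11.4 -266.1   56.4] roll 0.75
t 19.8667 pos [606.2 -66.4 207.1] rpy [-179.47   -0.34    7.64] F [-0.5 -0.   0.3] gap 60.0
offset [ 11.7 -17.8  27.3] roll 0.54
```

```bash
python3 -m pendant '[{"offset":[0.004,-0.006,0],"roll":0.2,"claw":0.06},{"offset":[0.004,-0.006,0],"roll":0.2,"claw":0.06},{"offset":[0.003,-0.004,0],"roll":0,"claw":0.06},{"offset":[0,0,0],"roll":0,"claw":0.06}]' >/dev/null; python3 w.py 615.5 -47 125 7.1
```

```text
t 20.2 pos [617.  -50.4 207.8] rpy [-179.56   -0.44    7.05] F [-0.3 -0.3  0.7] gap 60.1
offset [-1.7 -2.9 82.8] roll -0.05
```

```bash
python3 -m pendant '[{"offset":[-0.0008,-0.0015,0.007],"roll":0,"claw":0.06},{"offset":[-0.0007,-0.001,0.007],"roll":0,"claw":0.06},{"offset":[0,0,0.007],"roll":0,"claw":0.06},{"offset":[0,0,0.007],"roll":0,"claw":0.06},{"offset":[0,0,0.007],"roll":0,"claw":0.06},{"offset":[0,0,0.007],"roll":0,"claw":0.06},{"offset":[0,0,0.007],"roll":0,"claw":0.06},{"offset":[0,0,0.007],"roll":0,"claw":0.06},{"offset":[0,0,0.006],"roll":0,"claw":0.06},{"offset":[0,0,0.006],"roll":0,"claw":0.06},{"offset":[0,0,0.004],"roll":0,"claw":0.06}]' >/dev/null; python3 w.py 615.5 -47 125 7.1
```

```text
t 21.1167 pos [615.1 -49.4 126.9] rpy [-179.59   -0.29    6.91] F [ 0.4  0.2 -0.5] gap 59.9
offset [ 0.7 -2.4  1.9] roll -0.19
```

```bash
python3 -m pendant '[{"offset":[0,-0.001,0],"roll":-0.1,"claw":0.04},{"offset":[0,-0.0005,0],"roll":0,"claw":0.025},{"offset":[0,0,0],"roll":0,"claw":0.025},{"offset":[0,0,0],"roll":0,"claw":0.025}]' 8 >/dev/null; python3 w.py 615.5 -47 125 7.1;python3 -m pendant '[{"offset":[0.0015,0,0],"roll":0,"claw":0.025},{"offset":[0.0015,0,0],"roll":0,"claw":0.025}]'>/dev/null; python3 w.py 615.5 -47 125 7.1;python3 -m pendant '[{"offset":[0.002,0,0],"roll":0,"claw":0.025},{"offset":[0.002,0,0],"roll":0,"claw":0.025}]'>/dev/null; python3 w.py 615.5 -47 125 7.1; python3 cl.py|grep now
```

```text
t 21.45 pos [614.8 -47.7 126. ] rpy [-179.57   -0.24    7.02] F [-0.1 -0.   0.1] gap 36.1
offset [ 0.8 -0.6  1. ] roll -0.08
t 21.6167 pos [614.8 -47.6 126.2] rpy [-1.7957e+02  1.5000e-01  7.0500e+00] F [-4.1 -0.9  0.1] gap 30.3
offset [ 0.8 -0.5  1.2] roll -0.05
t 21.7833 pos [614.9 -47.6 126.2] rpy [-179.55    0.67    7.07] F [-6.3 -0.5  3.3] gap 29.8
offset [ 0.6 -0.5  1.2] roll -0.03
now roller 1 49 [ -0.4  53.1 119. ] 121.1
now roller -1 3 [-11.3 -50.2 119.1] 119.9
now plane n 961 deg [-0.67  0.26] z0 116.87
```

```bash
python3 -m pendant '[{"offset":[-0.0015,0,0],"roll":0,"claw":0.025},{"offset":[-0.0015,0,0],"roll":0,"claw":0.025}]' >/dev/null; python3 w.py 615 -47 125 7.1;python3 -m pendant '[{"offset":[-0.0015,0,0],"roll":0,"claw":0.025},{"offset":[-0.0015,0,0],"roll":0,"claw":0.025}]'>/dev/null; python3 w.py 615 -47 125 7.1; python3 -m pendant '[{"offset":[0,0,0],"roll":0,"claw":0.025},{"offset":[0.0005,0,0],"roll":0,"claw":0.06},{"offset":[0,0,0],"roll":0,"claw":0.06},{"offset":[0,0,0],"roll":0,"claw":0.06},{"offset":[0,0,-0.01],"roll":0,"claw":0.06},{"offset":[0,0,-0.015],"roll":0,"claw":0.06},{"offset":[0,0,-0.02],"roll":0,"claw":0.06},{"offset":[0,0,-0.02],"roll":0,"claw":0.06},{"offset":[0,0,-0.02],"roll":0,"claw":0.06},{"offset":[0,0,-0.01],"roll":0,"claw":0.06},{"offset":[0,0,0],"roll":0,"claw":0.06}]'>/dev/null; python3 w.py 615 -47 125 7.1;python3 cl.py|grep now
```

```text
t 22.1 pos [614.4 -47.6 126.2] rpy [-179.56    0.32    7.05] F [ 2.7  0.3 -4.1] gap 29.9
offset [ 0.7 -0.5  1.2] roll -0.05
t 22.2667 pos [614.1 -47.6 126.2] rpy [-1.7957e+02 -5.0000e-02  7.0500e+00] F [ 5.1  1.7 -4.6] gap 30.1
offset [ 0.9 -0.5  1.2] roll -0.05
t 23.1833 pos [612.2 -49.  230.7] rpy [-179.61    0.22    7.04] F [ 0.3 -0.3  0.7] gap 60.0
offset [  3.4  -0.9 105.7] roll -0.06
now roller 1 49 [ -0.8  52.7 118.8] 122.1
now roller -1 49 [ -0.7 -47.8 118.4] 121.5
now plane n 1224 deg [0.07 0.22] z0 116.62
```

```bash
python3 -c "
from cell import manip
print(manip.hand_in())"
```

```text
the job is handed in; nothing more can be done
None
```

I gripped the board by its pillar, turned it about 26° to line up with the deck, and pressed it in until the claws snapped over its edges. The contact force peaked at about 10 N in the readings I took. Easing it about 2 to 3 mm toward the front made it drop home. I then let go, backed off and handed in at about 23 s.

**Last checks**
- **Seating:** regripped lightly, the board would not move either way. It took about 5–6 N each way and stayed within about 0.5 mm, which fits the grooves sitting on the balls.
- **Height:** its underside is at about 101 mm. That is some 3 mm below the ball tops as measured at the start, so it is not riding on them.
- **Level:** it is flat within about 0.2° after the final release. Both claw rollers lie over its edges, and nothing is touching it.

**What disagreed or wasn't checked**
- **Tilt on the way in:** the arm's tilt drifted during moves. I trimmed it before pressing, but the board still went in about 1.5° tilted side to side, and showed up to about 2° while loosely held before it dropped home.
- **Readings after it dropped home:** before the final regrip the cameras gave 0.2 to 0.5° of tilt. The right claw's movement was hardly visible from the side camera, though the top camera showed both claws moved about equally. I had no direct reading of the claw angles.
- **Bystanders:** I kept clear of the other items, but did not measure their positions again.

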